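# Rock the bead sorter's gate and feed the other tray

## Robot

A 7-joint arm with a two-finger parallel gripper is mounted at the origin on the work surface. World frame = base frame: x ahead of the robot, y to its left, z up, the work surface at z = 0. Lengths are in mm, angles in rad, forces in N, time in s.
With the tool pointing down it reaches from about 350 to 900 mm from the base axis. Payload 7.2 kg.
Tool frame: the origin (TCP) lies midway between the tips of the shut fingers; the grasp point (between the pads) lies 19 mm behind it; z points along the fingers, y is the line along which they close (so a half turn about z gives the same grasp; the last joint's range is limited). The gripper opens to 85 mm and grips with 20 to 120 N. Pads are 22 mm wide; open, the fingers measure 114 mm over their backs; the gripper's body (76 mm by 85 mm) begins 54 mm behind the grasp point. The pads swing forward as they close: fully open they stand 13 mm farther back than shut.
Start: joints at [-1.337, 0.411, -0.013, 1.596, 0.006, 1.134, -0.082], TCP at [185.784, 596.752, 231.297] pointing down, gripper open.
Joint ranges: [-2.95, 2.95], [-0.29, 1.99], [-1.47, 1.44], [0.14, 2.54], [-1.03, 4.17], [0.13, 1.85], [-2.86, 2.86]. Speed limits (rad/s): [2.39, 2.39, 3.01, 3.01, 3.14, 3.14, 3.14].

## Interface

Orientations are given as a 3x3 rotation matrix whose columns are the frame's x, y, z axes.
In Python, from plant import bot gives the robot as it stands.
- The arm moves only by the tool play_rows, never from a script. Its argument "plan" is a list of rows, each a list of 7 numbers: the turn, a rotation vector about the world's x, y, z in units of 6 degrees (1.0 is 6 degrees), then the shift along the world's x, y, z in units of 25 mm (1.0 is 25 mm), then the gripper command: -1 is shut, 1 is fully open, values between are in proportion. A call has 1 to 10 rows; each row is the pose to reach, as a shift and turn from the pose commanded when the call began; what a row does not reach only later rows make up. A row lasts 1/12 s, in which the tool goes at most 41.7 mm and 7.16 degrees, less where a joint would pass 70% of its speed; a pose out of reach is approached as far as the arm can. A call with a gripper value outside its range is refused whole. The fingers move at their own pace and stop on an object; "newtons" is the grip in N (left out, the last holds). Time passes only in rows, so rows that repeat a pose let the fingers close. It gives the time, the measured TCP pose, the force, the opening and the grip force at its end, in the units of the state.
- bot.get_obs(): the state, without advancing time (a new reading comes with each control period).
- bot.get_image(name): name is "side" or "top" or "wrist"; returns the picture (384x512x3 uint8, red, green, blue); there is no depth.
- bot.calibration(name): a dict with "mtx" (3x3 intrinsics, pixels), "distortion" ([k1, k2, p1, p2, k3] as OpenCV has them; the pictures are not rectified), "R" (3x3) and "t" (3): a world point X has camera coordinates R X + t. Camera axes: x right, y down, z forward; pixel columns grow to the right and rows downward; lengths in mm; the calibration is good to about 2 mm. A picture is of the moment at which its call begins: read the wrist's pose just before it. calibration takes no time and is no camera call; for the wrist camera it gives the pose at the moment of the call.
- bot.finish_job(): hands the job in; it is judged then, once.
The state is a dict: "clock": time; "joint_pos": joint angles; "joint_velocities": joint speeds; "tau": joint torques, N m; "position": TCP position; "tcp_rot": TCP orientation; "wrist_force": force on the tool from outside, world axes, zero at the start; "moment": the same for the moment, N m; "width": opening from 0.0 (shut) to 1.0 (fully open); "gripper_force": force on a finger pad.
Only numpy, scipy, OpenCV 4.12 (cv2) and the standard library are available. Lean on these libraries where they do the work, as an engineer would, in place of code of your own. Each camera call takes 0.05 s, during which the arm holds its last target. There are 200 camera calls.

## Task

The seesaw gate of the bead sorter leans towards one of its two catch trays. With a fingertip, rock the gate over its pivot so that it leans the other way, and only then push the feed stop's bar all the way in, so that all four brass beads roll down the other chute into its tray. Work the gate and the bar by pushing alone, never touch or lift the beads, leave the other things on the bench where they are, and finish clear of everything.

Things in the scene. Friction and masses are not known exactly. Their poses are not given: they have to be found in the camera images.
- sorter: fixed bead sorter; plywood deck 285 x 490 x 12 mm, 120 mm to the front of the origin, 165 mm to the back. Origin: bench top below the gate's middle; x points back (away from the robot) along the feed trough, y to the left, z up. Tallest: guide posts of the stop, 162 mm high (x 61, y +-22 mm); brass weight on the gate's middle, 152 mm (x -17, y +-25 mm); feed trough, at most 155 mm
- gate (a joint): lean of the seesaw gate, an aluminium channel 200 mm long along the sorter's y, pivoted at its middle, 85 mm up. +0.22: left (+y) end low, beads go to the left tray; -0.22: right (-y) end low. Top-heavy: it falls to whichever side it is past level, so it starts at one of these two stops; under 1 N on the raised end rocks it over
- gate_left_pad (a point): top centre of the flat press pad (38 along x, 40 along y, 6 mm thick) on the front (-x) side of the gate's left end; axes tilt with the gate. About 108 mm above the bench when raised, 73 mm when down, with 50 mm free below it. The gate's side wall, 14 mm higher than the pad, begins 20 mm behind (+x of) this point
- gate_right_pad (a point): the same on the gate's right end
- stop (a joint): how far the feed stop's bar is pushed in (m): 0 out, starts at up to 0.005, 0.036 fully in against its end; moves to the sorter's -y (left to right) with about 1.2 N of friction and stays where it is left. Its blade blocks the feed trough while out and frees it when in
- stop_face (a point): centre of the outer face of the steel push button (disc 30 mm across, 8 mm thick) at the left end of the stop's square bar; the face looks to the sorter's +y, axes as the sorter's. 157 mm above the bench; push it to -y. The space to its left is free
- left_tray (a point): middle of the inner floor of the left catch tray: inside 88 x 82 mm, walls 30 mm high, outer one 42 mm; at the foot of the left chute
- right_tray (a point): the same of the right catch tray
- bead0_center (a point): centre of a brass bead, 18 mm across, 24 g, one of four queued in the feed trough behind the stop
- bead1_center (a point): centre of a brass bead, 18 mm across, 24 g, one of four queued in the feed trough behind the stop
- bead2_center (a point): centre of a brass bead, 18 mm across, 24 g, one of four queued in the feed trough behind the stop
- bead3_center (a point): centre of a brass bead, 18 mm across, 24 g, one of four queued in the feed trough behind the stop
- jar: small closed glass jar, 44 mm diameter, 60 mm tall, standing on the sorter's deck behind its right half; leave it alone
- bur_block: wooden block 50 x 70 x 25 mm holding steel burs (65 mm tall in all), standing on the deck behind its left half; leave it alone
- ring_blank: brass ring 26 mm across, 8 mm high, lying on the deck in front of the gate; leave it alone
- graver: graver with a wooden handle, 150 mm, 26 mm thick, lying along the front edge of the deck, left half; leave it alone
- hammer: small hammer lying on the bench just left of the deck; leave it alone
- tin: open steel tin, 64 mm across, 45 mm tall, on the bench just right of the deck; leave it alone

How it is judged (in metres and radians):
On the way, in this order (a step that is already met when the one before it is completed fails the run):
1. the gate leans the other way than at the start, with all four beads still behind the stop (((value of joint gate above 0.17 rad and distance of gate_left_pad from where it was at the start of the episode above 0.019 m) or (value of joint gate below -0.17 rad and distance of gate_left_pad from where it was at the start of the episode above 0.019 m)) and x of each of bead0_center, bead1_center, bead2_center, bead3_center in the frame of sorter above 0.062 m), for 0.2 s.
2. the stop's bar is pushed in with the gate still over (value of joint stop above 0.03 m and ((value of joint gate above 0.17 rad and distance of gate_left_pad from where it was at the start of the episode above 0.019 m) or (value of joint gate below -0.17 rad and distance of gate_left_pad from where it was at the start of the episode above 0.019 m))), for 0.2 s.
At the end, for the whole second after the job is handed in: The gate leans the other way than at the start (more than 0.17 rad past level), the stop's bar is at least 30 mm in, and all four beads lie in the catch tray on the side to which the gate now leans (value of joint stop above 0.03 m and ((value of joint gate above 0.17 rad and distance of gate_left_pad from where it was at the start of the episode above 0.019 m and y of each of bead0_center, bead1_center, bead2_center, bead3_center in the frame of sorter above 0.155 m and z of bead0_center in the frame of sorter between 0.015 and 0.06 m and z of bead1_center in the frame of sorter between 0.015 and 0.06 m and z of bead2_center in the frame of sorter between 0.015 and 0.06 m and z of bead3_center in the frame of sorter between 0.015 and 0.06 m) or (value of joint gate below -0.17 rad and distance of gate_left_pad from where it was at the start of the episode above 0.019 m and y of each of bead0_center, bead1_center, bead2_center, bead3_center in the frame of sorter below -0.155 m and z of bead0_center in the frame of sorter between 0.015 and 0.06 m and z of bead1_center in the frame of sorter between 0.015 and 0.06 m and z of bead2_center in the frame of sorter between 0.015 and 0.06 m and z of bead3_center in the frame of sorter between 0.015 and 0.06 m))); the robot touches nothing.
It fails at once if a bead is touched by the robot (contact force between any of the fingers, the arm and bead0 above 0.3 N or contact force between any of the fingers, the arm and bead1 above 0.3 N or contact force between any of the fingers, the arm and bead2 above 0.3 N or contact force between any of the fingers, the arm and bead3 above 0.3 N).
It fails at once if a bead is lifted out of the trough (height (world z) of any of bead0_center, bead1_center, bead2_center, bead3_center above 0.175 m).
It fails at once if another thing on the bench is moved by more than 20 mm or lifted (distance of any of jar, bur_block, ring_blank, graver, hammer, tin from where it was at the start of the episode above 0.02 m).
It also fails if it takes over 40 s, if anything falls off the work surface, if the arm or the gripper's body presses on something with over 40 N, if the wrist force passes 120 N, or if a joint passes its speed limit or range.

## Working session

There is one attempt and no reset: what is moved stays moved. The work goes in short steps, Python scripts to look and compute and a tool call to move; the robot and the scene stay as the last step left them, time stands still between calls to the robot, and variables do not carry over. Pictures are saved under pics/ and viewed, at most 10 in all, crops included, and the job is handed in when it is done.

Besides the shell and the picture viewer there is one more tool, called by a JSON object that holds its "method" and its "body". play_rows: Moves the arm, as the interface text tells. Its arguments: {"type":"object","properties":{"plan":{"type":"array"},"newtons":{"type":"number"}},"required":["plan"]}

```bash
mkdir -p pics; python3 - <<'E'
from plant import bot
import cv2
o=bot.get_obs();print(o['clock'],o['position'],o['tcp_rot'],o['width'])
for n in ['top','side']:
    cv2.imwrite(f'pics/{n}0.png',bot.get_image(n)[:,:,::-1])
    c=bot.calibration(n);print(n,c)
E
```

```text
0.0 [185.66279781 596.23660344 230.42392356] [[-9.54798647e-01  2.97253031e-01 -4.23483213e-04]
 [ 2.97253321e-01  9.54797240e-01 -1.64119406e-03]
 [-8.35093063e-05 -1.69289166e-03 -9.99998564e-01]] 1.0016766499918714
top {'mtx': array([[370.25978572,   0.        , 253.32980545],
       [  0.        , 370.25978572, 193.01625227],
       [  0.        ,   0.        ,   1.        ]]), 'distortion': array([-0.03632618,  0.        ,  0.        ,  0.        ,  0.        ]), 'R': array([[-0.0245609 , -0.99944208,  0.0226337 ],
       [-0.9867091 ,  0.02059773, -0.16118586],
       [ 0.16062973, -0.02629175, -0.9866645 ]]), 't': array([ 41.00154622, 568.13572051, 997.94936002])}
side {'mtx': array([[485.47005365,   0.        , 251.36240624],
       [  0.        , 485.47005365, 192.17256982],
       [  0.        ,   0.        ,   1.        ]]), 'distortion': array([0.0660737, 0.       , 0.       , 0.       , 0.       ]), 'R': array([[ 0.74992626, -0.6614383 ,  0.01048704],
       [-0.48622391, -0.56188214, -0.66923446],
       [ 0.44854978,  0.49677745, -0.74297729]]), 't': array([-396.11669411,  378.92162813, 1041.23388794])}
```

View pics/top0.png

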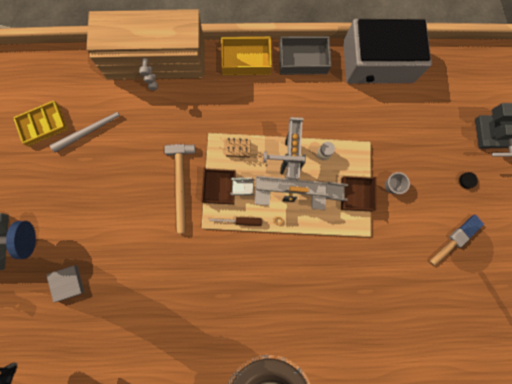

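View pics/side0.png

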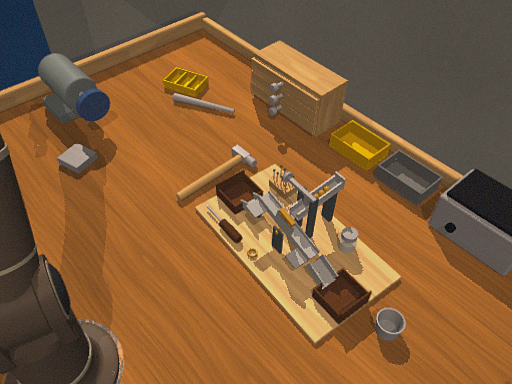

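The top view shows the sorter deck with corners at about (208,134), (371,141), (371,237) and (203,230). I'll fit its pose from these and zoom in on both views.

```bash
cat > h.py <<'E'
import numpy as np,cv2
from plant import bot
def ray(n,uv,c=None):
    c=c or bot.calibration(n)
    p=cv2.undistortPoints(np.array([[uv]],float),c['mtx'],c['distortion'])[0,0]
    R=np.array(c['R']);return -R.T@c['t'],R.T@np.r_[p,1]
def plane(n,uv,z,c=None):
    o,d=ray(n,uv,c);return o+d*(z-o[2])/d[2]
def tri(n1,u1,n2,u2):
    a,d=ray(n1,u1);b,e=ray(n2,u2)
    s=np.linalg.lstsq(np.c_[d,-e],b-a,rcond=None)[0]
    p,q=a+s[0]*d,b+s[1]*e;return (p+q)/2,np.linalg.norm(p-q)
def proj(n,X,c=None):
    c=c or bot.calibration(n)
    return cv2.projectPoints(np.array(X,float).reshape(-1,3),cv2.Rodrigues(np.array(c['R']))[0],np.array(c['t']),c['mtx'],c['distortion'])[0][:,0]
E
python3 - <<'E'
from h import *
im=cv2.imread('pics/top0.png')
hsv=cv2.cvtColor(im,cv2.COLOR_BGR2HSV)
roi=hsv[125:245,195:380]
print('deck hsv',hsv[225,300],'bench',hsv[270,300])
for uv in [(208,134),(371,141),(371,237),(203,230)]: print(plane('top',uv,12).round(0))
a=cv2.resize(im[125:245,195:380],None,fx=4,fy=4,interpolation=cv2.INTER_CUBIC)
cv2.imwrite('pics/tc.png',a)
s=cv2.imread('pics/side0.png')
cv2.imwrite('pics/sc.png',cv2.resize(s[160:345,190:410],None,fx=3.2,fy=3.2,interpolation=cv2.INTER_CUBIC))
E
```

```text
deck hsv [ 17 129 221] bench [ 13 174 176]
[756. 158.  12.]
[ 726. -332.   12.]
[ 439. -309.   12.]
[470. 174.  12.]
```

View pics/tc.png

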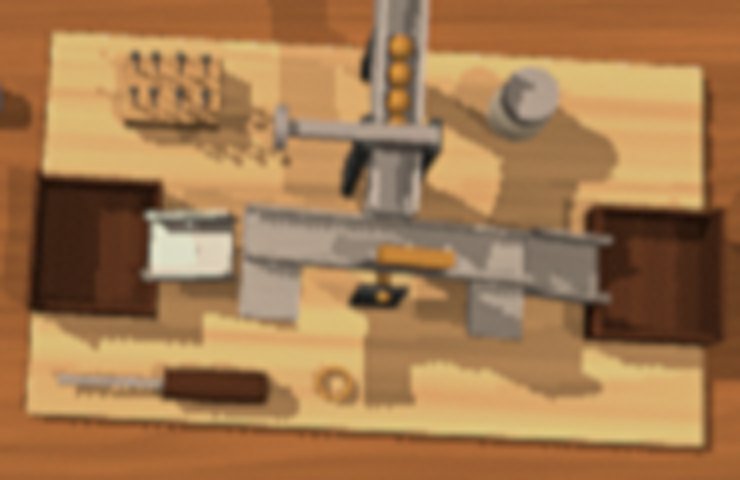

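View pics/sc.png

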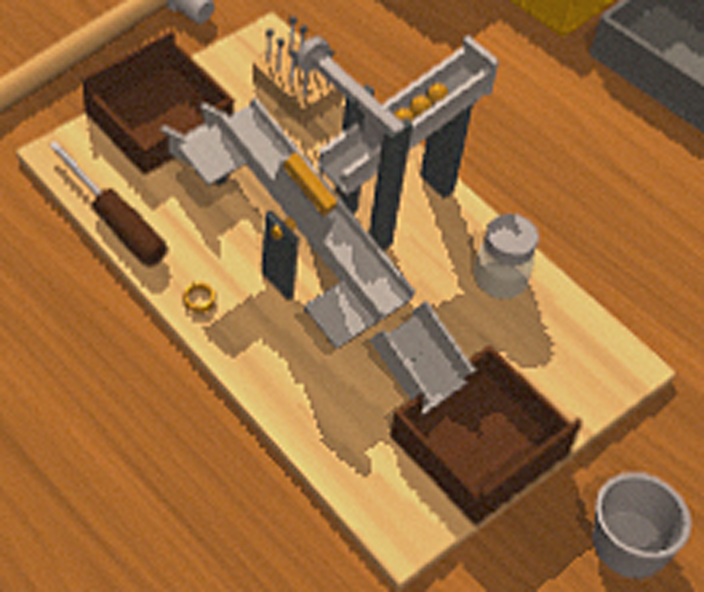

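Right end of the gate is low: it feeds the right chute, and the left pad at top-crop (269,292) looks raised. The button's outer face is at top-crop (275,127), and the left tray and chute are free.

```bash
cat >> h.py <<'E'
P=np.array([[756,158],[726,-332],[439,-309],[470,174]],float)
L=np.array([[165,245],[165,-245],[-120,-245],[-120,245]],float)
a=L-L.mean(0);b=P-P.mean(0)
th=np.arctan2((a[:,0]*b[:,1]-a[:,1]*b[:,0]).sum(),(a*b).sum())
Rz=np.array([[np.cos(th),-np.sin(th)],[np.sin(th),np.cos(th)]])
T=P.mean(0)-Rz@L.mean(0)
def toS(p): return np.r_[Rz.T@(p[:2]-T),p[2]]
def toW(p): return np.r_[Rz@np.array(p[:2])+T,p[2]]
E
python3 - <<'E'
from h import *
print('th',np.degrees(th),T,'res',(P-(L@Rz.T+T)).round(0).tolist())
t=lambda x,y:(195+(x+.5)/4-.5,125+(y+.5)/4-.5)
s=lambda x,y:(190+(x+.5)/3.2-.5,160+(y+.5)/3.2-.5)
for n,p,z in [('Lpad',(269,291),108),('Rpad',(497,309),73),('face',(275,127),157),('weight',(415,258),148),('bead0',(399,99),150),('Lpadfrontcorners',(240,314),106),('',(296,320),106)]:
    w=plane('top',t(*p),z);print(n,w.round(0),toS(w).round(0))
for n,p,q in [('button',(281,127),(316,50)),('Rpad frontR',(522,338),(341,345)),('gateLbackend',(247,207),(252,104))]:
    w,e=tri('top',t(*p),'side',s(*q));print(n,w.round(0),toS(w).round(0),e.round(1))
E
```

```text
th -3.665519351418962 [575.29602885 -75.81153562] res [[0.0, -0.0], [2.0, -1.0], [-1.0, 4.0], [-1.0, -2.0]]
Lpad [547.   7. 108.] [-34.  81. 108.]
Rpad [ 536. -151.   73.] [-34. -77.  73.]
face [645.   3. 157.] [ 65.  83. 157.]
weight [560. -84. 148.] [-15. -10. 148.]
bead0 [664. -78. 150.] [ 89.   3. 150.]
Lpadfrontcorners [532.  27. 106.] [-50. 100. 106.]
 [527. -10. 106.] [-52.  63. 106.]
button [646.  -2. 161.] [ 65.  79. 161.] 3.3
Rpad frontR [ 517. -169.   68.] [-52. -96.  68.] 2.3
gateLbackend [603.  21. 111.] [ 21.  98. 111.] 0.1
```

Heights and sizes agree: left pad raised at about world (547,7,108), button face at (645,3,157). I'm moving above the left pad with the fingers shut, aiming for (541,11).

{"method": "play_rows", "body": {"plan": [[0, 0, 2.27, 14.2, -23.4, 0, -1], [0, 0, 2.27, 14.2, -23.4, 0, -1], [0, 0, 2.27, 14.2, -23.4, 0, -1], [0, 0, 2.27, 14.2, -23.4, 0, -1], [0, 0, 2.27, 14.2, -23.4, 0, -1], [0, 0, 2.27, 14.2, -23.4, 0, -1], [0, 0, 2.27, 14.2, -23.4, 0, -1], [0, 0, 2.27, 14.2, -23.4, 0, -1], [0, 0, 2.27, 14.2, -23.4, 0, -1], [0, 0, 2.27, 14.2, -23.4, 0, -1]]}}

```text
clock: 0.93
position: [402.4, 238.5, 231.3]
tcp_rot: [[-0.998, 0.064, -0.0], [0.064, 0.998, 0.0], [0.0, 0.0, -1.0]]
wrist_force: [0.7, 0.7, 0.3]
width: 0.002
gripper_force: 0.0
```

{"method": "play_rows", "body": {"plan": [[0, 0, 0, 5.5, -9.1, -2, -1], [0, 0, 0, 5.5, -9.1, -2, -1], [0, 0, 0, 5.5, -9.1, -2, -1], [0, 0, 0, 5.5, -9.1, -2, -1], [0, 0, 0, 5.5, -9.1, -2, -1], [0, 0, 0, 5.5, -9.1, -2, -1], [0, 0, 0, 5.5, -9.1, -2, -1], [0, 0, 0, 5.5, -9.1, -2, -1], [0, 0, 0, 5.5, -9.1, -2, -1], [0, 0, 0, 5.5, -9.1, -2, -1]]}}

```text
clock: 1.77
position: [538.9, 13.9, 181.0]
tcp_rot: [[-0.998, 0.064, -0.001], [0.064, 0.998, 0.0], [0.001, 0.0, -1.0]]
wrist_force: [-0.6, -0.3, 0.2]
width: -0.003
gripper_force: 0.0
```

```bash
python3 - <<'E'
from h import *
im=bot.get_image('wrist')[:,:,::-1].copy()
c=bot.calibration('wrist');o=bot.get_obs()
np.savez('w1.npz',**{k:np.array(v) for k,v in c.items()})
print(o['position'],toS(o['position']))
for nm,p in [('Lpad',(-34,80,108)),('face',(61,81,157)),('tcp',toS(o['position']))]:
    print(nm,proj('wrist',toW(p),c).round())
cv2.imwrite('pics/w1.png',im)
E
```

```text
[538.91267506  14.3941199  181.20367722] [-42.07592882  87.6950679  181.20367722]
Lpad [[247. 213.]]
face [[247. 370.]]
tcp [[258. 250.]]
```

View pics/w1.png

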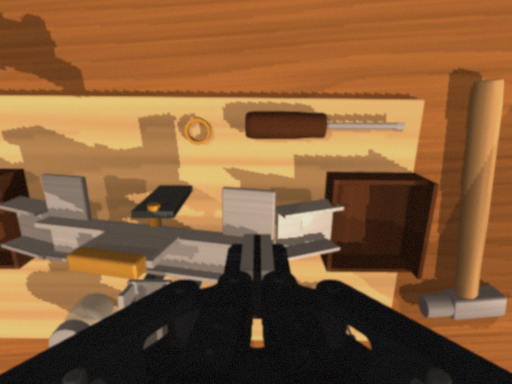

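The wrist view shows the left pad centred near (248,213), where predicted (247,213). Pressing down on it now, slowly through the contact, then lifting.

{"method": "play_rows", "body": {"plan": [[0, 0, 0, 0.1, -0.2, -1.2, -1], [0, 0, 0, 0.1, -0.2, -2.4, -1], [0, 0, 0, 0.1, -0.2, -2.8, -1], [0, 0, 0, 0.1, -0.2, -3.1, -1], [0, 0, 0, 0.1, -0.2, -3.4, -1], [0, 0, 0, 0.1, -0.2, -3.7, -1], [0, 0, 0, 0.1, -0.2, -3.95, -1], [0, 0, 0, 0.1, -0.2, -4.0, -1], [0, 0, 0, 0.1, -0.2, -4.0, -1], [0, 0, 0, 0.1, -0.2, -4.0, -1]]}}

```text
clock: 2.65
position: [542.3, 8.0, 81.7]
tcp_rot: [[-0.998, 0.064, 0.001], [0.064, 0.998, 0.0], [-0.001, 0.0, -1.0]]
wrist_force: [0.8, -0.3, 0.4]
width: -0.0
gripper_force: 0.0
```

{"method": "play_rows", "body": {"plan": [[0, 0, 0, 0, 0, 1, -1], [0, 0, 0, 0, 0, 2.5, -1], [0, 0, 0, 0, 0, 4, -1], [0, 0, 0, 0, 2.0, 4.8, -1], [0, 0, 0, 0, 2.0, 4.8, -1], [0, 0, 0, 0, 2.0, 4.8, -1]]}}

```text
clock: 3.15
position: [543.1, 62.4, 203.8]
tcp_rot: [[-0.998, 0.059, 0.004], [0.059, 0.998, 0.003], [-0.004, 0.003, -1.0]]
wrist_force: [-0.2, 0.2, -0.7]
width: -0.001
gripper_force: 0.0
```

```bash
python3 - <<'E'
from h import *
o=bot.get_obs();print(o['position'],toS(o['position']))
a=bot.get_image('side')[:,:,::-1]
b=bot.get_image('top')[:,:,::-1]
A=cv2.resize(a[160:310,190:350],None,fx=2.4,fy=2.4,interpolation=cv2.INTER_CUBIC)
B=cv2.resize(b[125:245,235:375],None,fx=3,fy=3,interpolation=cv2.INTER_CUBIC)
B=cv2.copyMakeBorder(B,0,max(0,A.shape[0]-B.shape[0]),0,0,0);A=cv2.copyMakeBorder(A,0,max(0,B.shape[0]-A.shape[0]),0,0,0)
m=np.hstack([A,B]);print(m.shape);cv2.imwrite('pics/m1.png',m)
E
```

```text
[543.07659633  62.37106892 203.80055294] [-40.98777611 135.84007597 203.80055294]
(360, 804, 3)
```

View pics/m1.png

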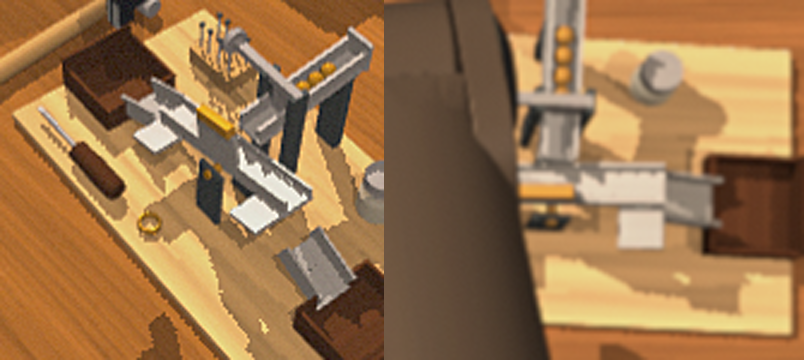

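The gate now leans left: its right end is up in the side view, and all beads are still queued behind the stop. Next I move to the left of the button.

{"method": "play_rows", "body": {"plan": [[0, 0, 0, 1.6, -0.4, 0, -1], [0, 0, 0, 3.2, -0.8, 0, -1], [0, 0, 0, 4.1, -1.0, -0.5, -1], [0, 0, 0, 4.1, -1.0, -1.5, -1], [0, 0, 0, 4.1, -1.0, -2.2, -1], [0, 0, 0, 4.1, -1.0, -2.2, -1], [0, 0, 0, 4.1, -1.0, -2.2, -1]]}}

```text
clock: 3.83
position: [643.4, 31.5, 144.9]
tcp_rot: [[-0.998, 0.066, -0.003], [0.066, 0.998, -0.001], [0.003, -0.001, -1.0]]
wrist_force: [-1.4, 1.0, 0.5]
width: 0.0
gripper_force: 0.0
```

```bash
python3 - <<'E'
from h import *
o=bot.get_obs();print(o['position'],toS(o['position']),o['wrist_force'])
a=bot.get_image('side')[:,:,::-1]
print(proj('side',[o['position'],toW((61,81,157))]).round())
cv2.imwrite('pics/s2.png',cv2.resize(a[140:290,200:360],None,fx=3.5,fy=3.5,interpolation=cv2.INTER_CUBIC))
E
```

```text
[643.36460097  31.49923404 144.87551516] [ 61.0687571  111.44298408 144.87551516] [-1.35646548  1.04774869  0.47185123]
[[278. 173.]
 [286. 177.]]
```

View pics/s2.png

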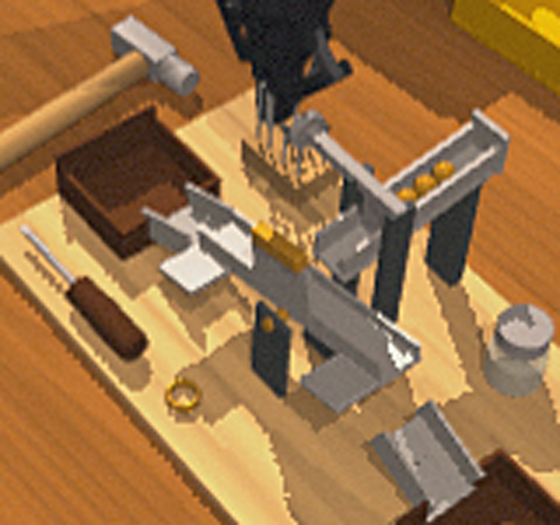

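The fingertip at crop (273,115) sits just left of the button at (308,130) and at the right height. Pushing towards -y.

{"method": "play_rows", "body": {"plan": [[0, 0, 0, 0, -0.4, 0.1, -1], [0, 0, 0, 0, -0.7, 0.1, -1], [0, 0, 0, -0.05, -0.95, 0.1, -1], [0, 0, 0, -0.07, -1.2, 0.1, -1], [0, 0, 0, -0.1, -1.45, 0.1, -1], [0, 0, 0, -0.1, -1.65, 0.1, -1], [0, 0, 0, -0.12, -1.8, 0.1, -1], [0, 0, 0, -0.12, -1.9, 0.1, -1], [0, 0, 0, -0.12, -2.0, 0.1, -1], [0, 0, 0, -0.12, -2.05, 0.1, -1]]}}

```text
clock: 4.72
position: [641.3, -15.3, 148.9]
tcp_rot: [[-0.998, 0.062, -0.001], [0.062, 0.998, 0.004], [0.001, 0.004, -1.0]]
wrist_force: [-1.0, 9.5, 3.6]
width: 0.0
gripper_force: 5.0
```

{"method": "play_rows", "body": {"plan": [[0, 0, 0, 0, -0.1, 0, -1], [0, 0, 0, 0, -0.1, 0, -1], [0, 0, 0, 0, -0.1, 0, -1], [0, 0, 0, 0, -0.1, 0, -1]]}}

```text
clock: 5.05
position: [641.2, -15.3, 148.9]
tcp_rot: [[-0.998, 0.06, -0.001], [0.06, 0.998, 0.006], [0.001, 0.006, -1.0]]
wrist_force: [-1.7, 12.6, 4.2]
width: -0.002
gripper_force: 6.0
```

{"method": "play_rows", "body": {"plan": [[0, 0, 0, 0.05, 1, 0, -1], [0, 0, 0, 0.1, 2, 0.5, -1], [0, 0, 0, 0.1, 2.5, 2, -1], [0, 0, 0, -3, 5, 4, -1], [0, 0, 0, -3, 8, 5, -1], [0, 0, 0, -3, 8, 5, -1], [0, 0, 0, -3, 10, 5, -1], [0, 0, 0, -3, 12, 5, -1], [0, 0, 0, -3, 12, 5, -1], [0, 0, 0, -3, 12, 5, -1]]}}

```text
clock: 5.88
position: [564.6, 285.2, 274.3]
tcp_rot: [[-0.998, 0.059, -0.0], [0.059, 0.998, 0.002], [0.0, 0.002, -1.0]]
wrist_force: [0.0, 0.2, 0.4]
width: 0.001
gripper_force: 0.0
```

```bash
python3 - <<'E'
from h import *
o=bot.get_obs();print(o['clock'],o['position'],o['wrist_force'])
a=bot.get_image('side')[:,:,::-1]
b=bot.get_image('top')[:,:,::-1]
A=cv2.resize(a[160:310,190:350],None,fx=2.4,fy=2.4,interpolation=cv2.INTER_CUBIC)
B=cv2.resize(b[125:245,195:335],None,fx=3,fy=3,interpolation=cv2.INTER_CUBIC)
cv2.imwrite('pics/m2.png',np.hstack([A,B])[:,:800])
E
```

```text
5.8833 [564.58744989 285.22705119 274.2518408 ] [0.04009152 0.16757072 0.43175349]
```

View pics/m2.png

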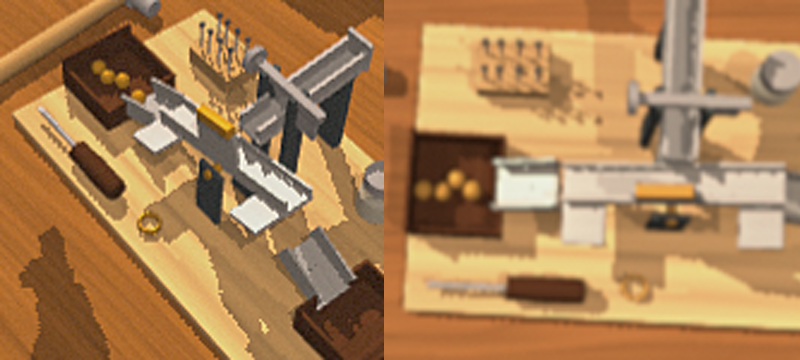

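All four beads lie in the left tray, at (424,190), (442,190), (456,178) and (471,188). The bar is in and the gate leans left. I'll let things settle briefly, then hand in.

{"method": "play_rows", "body": {"plan": [[0, 0, 0, 0, 0, 0, -1], [0, 0, 0, 0, 0, 0, -1], [0, 0, 0, 0, 0, 0, -1], [0, 0, 0, 0, 0, 0, -1], [0, 0, 0, 0, 0, 0, -1], [0, 0, 0, 0, 0, 0, -1], [0, 0, 0, 0, 0, 0, -1], [0, 0, 0, 0, 0, 0, -1], [0, 0, 0, 0, 0, 0, -1], [0, 0, 0, 0, 0, 0, -1]]}}

```text
clock: 6.82
position: [566.4, 279.3, 273.8]
tcp_rot: [[-0.998, 0.064, -0.0], [0.064, 0.998, 0.0], [0.0, 0.0, -1.0]]
wrist_force: [0.4, 0.2, 0.5]
width: 0.003
gripper_force: 0.0
```

```bash
python3 -c "
from plant import bot
print(bot.finish_job())"
```

```text
the job is handed in; nothing more can be done
None
```

I rocked the gate over to the left, pushed the stop's bar in against its end, and saw all four beads in the left tray with the arm clear; the job is handed in at about 6.8 s, and no verdict was returned.

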